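# Select the fourth die on the turret punch and punch the tag

### The arm

A 6-joint arm with a two-finger parallel gripper is mounted at the origin on the work surface. World frame = base frame: x ahead of the robot, y to its left, z up, the work surface at z = 0. Lengths are in m, angles in rad, forces in N, time in s.
With the tool pointing down it reaches from about 0.275 to 0.75 m from the base axis. Payload 10.2 kg.
Tool frame: the origin (TCP) lies midway between the tips of the shut fingers; the grasp point (between the pads) lies 19 mm behind it (env.hold_point_z is the distance from the TCP to the grasp point, in m); z points along the fingers, y is the line along which they close (so a half turn about z gives the same grasp; the last joint's range is limited). The gripper opens to 85 mm and grips with 20 to 120 N. Pads are 22 mm wide; open, the fingers measure 114 mm over their backs; the gripper's body (76 mm by 85 mm) begins 54 mm behind the grasp point. The pads swing forward as they close: fully open they stand 13 mm farther back than shut.
Start: joints at [1.025, 0.313, 1.498, -0, 1.331, -0.223], TCP at [0.167, 0.498, 0.231] pointing down, gripper open.
Joint ranges: [-2.94, 2.94], [-0.97, 2.17], [0.19, 2.56], [-1.23, 4.37], [0.02, 3.11], [-2.88, 2.88]. Speed limits (rad/s): [2.39, 2.39, 3.01, 3.14, 3.14, 3.14].

### API

Orientations are given as a unit quaternion [x, y, z, w].
In Python, from bench import env, kinematics, monitor, eyes, job gives the robot as it stands. The module is installed in compiled form; this text tells all that it offers. Calls block until the motion is done:
- env.reach(position, orientation): joint-space move of the TCP to a pose.
- env.movel(position, velocity=0.15, frame=None, guard=None): straight line of the TCP; frame=None keeps the orientation; velocity is the mean speed in m/s. With guard (N) it stops when the force on the tool has changed by that much, and returns True; else False.
- env.set_joints(angles): joint-space move.
- env.release() and env.close_gripper(effort=None): open the fingers fully, or close them until they stop; effort is the grip in N (None keeps the last).
- env.hold(seconds).
- kinematics.ik(position, orientation): joint angles nearest the present ones, or None.
- monitor.sense(): the state.
- eyes.grab_frame(name): name is "side" or "top"; returns a dict with "frame" (400x640x3 uint8, red, green, blue), "mtx" (3x3 intrinsics, pixels), "view" (4x4, takes a point from world to camera coordinates). Camera axes: x right, y down, z forward; pixel columns grow to the right and rows downward; lengths in m; the calibration is good to about 2 mm. A picture is of the moment at which its call begins. There is no depth.
A pose or a line that the arm cannot do raises env.MotionError and nothing moves.
- job.hand_in(): hands the job in; it is judged then, once.
The state is a dict: "clock": time; "joints": joint angles; "qvel": joint speeds; "joint_efforts": joint torques, N m; "position": TCP position; "ee_rot": TCP orientation; "contact_force": force on the tool from outside, world axes, zero at the start; "ft_torque": the same for the moment, N m; "finger_gap": opening from 0.0 (shut) to 1.0 (fully open); "gripper_force": force on a finger pad.
Only numpy, scipy, OpenCV 4.12 (cv2) and the standard library are available. Lean on these libraries where they do the work, as an engineer would, in place of code of your own. Each camera call takes 0.05 s, during which the arm holds its last target. There are 200 camera calls.

### The job

The tag is already in the bench punch. Gently turn the die wheel back anticlockwise (seen from above) until it meets its stop, without straining the stop, then turn it clockwise exactly four clicks from the first click position at the stop, and only then push the ram all the way down, without ramming it, and let it spring back up. Leave the wheel on that click and do not disturb the other things on the desk.

Things in the scene. Friction and masses are not known exactly. Their poses are not given: they have to be found in the camera images.
- punch: Grey bench turret punch, fixed. Origin on the table under the vertical axis of its die wheel; x points from the axis to the ram and its column, y to the left, z up. Base plate 250 x 200 mm (x -105 to 145), 16 mm thick. Its arm over the wheel's rim: x 52 to 142 mm, 34 mm wide, top 82 mm up. 'Clockwise' is always seen from above.
- wheel_centre (a point): Centre of the die wheel's top face, 44 mm up; fixed to the punch, does not turn. Aluminium wheel, 164 mm diameter, twelve punch heads, twelve sprung clicks 30 degrees apart. A click takes about 0.15 N m (knob torque); let go anywhere, the wheel snaps into the nearest click. It starts one to three clicks clockwise of the first click; which one is not measured.
- knob_top (a point): Centre of the top face of the black round knob that turns the wheel, on the wheel axis, 100 mm above the table; fixed to the punch, does not turn. The knob: 46 mm diameter, from 62 to 100 mm above the table, on a 24 mm stem. A 35 N grip turns it without slipping.
- stop_top (a point): Rest place of the top of the steel stop post, 10 mm diameter, 58 mm up, at x 0, y 90 mm of the punch. The lug (10 mm steel pin on the wheel rim, 90 mm from the axis, top 52 mm up) meets it when the wheel is turned anticlockwise. The first click lies 5 degrees clockwise of contact. The post is sprung: knob torque rises 8 N m per rad; over 0.9 N m (10 N at the lug) harms it.
- fourth_click (a point): Where the top of the lug stands when the wheel is four clicks (120 degrees) clockwise of the first click: x 67, y -60 mm of the punch, 52 mm up; fixed to the punch
- ram_top (a point): centre of the top face of the round steel ram button, 30 mm diameter, 68 mm from the wheel axis along the punch's x, top 100 mm above the table when up
- ram (a joint): how far the ram is pressed straight down, 0 (up) to 0.008 m (fully down, hard stop). Springs back up when let go: 4.5 N to start, about 12 N fully down
- scanner: bystander: hand-held barcode scanner lying flat, 180 x 52 x 40 mm, white and grey; origin at the centre of its underside
- stapler: bystander: small stapler, 110 x 34 x 40 mm; origin at the centre of its underside
- pen_cup: bystander: black plastic pen cup, 72 mm diameter, 90 mm high, pens up to 140 mm; origin at the centre of its underside
- tape_roll: bystander: clear tape roll lying flat, 90 mm diameter, 24 mm high; origin at the centre of its underside
- tag_stack: bystander: stack of cardboard tags, 90 x 55 x 22 mm; origin at the centre of its underside
- mouse: bystander: black computer mouse, 100 x 58 x 26 mm; origin at the centre of its underside
- spare_die: bystander: upright steel cylinder, 22 mm diameter, 34 mm high; origin at the centre of its underside

How it is judged:
By the outcome, as a careful person would: the job done as asked, in the order asked, and still so for the second after the job is handed in, with the robot touching nothing.
It also fails if it takes over 72 s, if anything falls off the work surface, if the arm or the gripper's body presses on something with over 40 N, if the wrist force passes 120 N, or if a joint passes its speed limit or range.

## Working session

There is one attempt and no reset: what is moved stays moved. The work goes in short steps, each a Python script; the robot and the scene stay as the last script left them, time stands still between calls to the robot, and variables do not carry over. Pictures are saved under pics/ and viewed, at most 10 in all, crops included, and the job is handed in when it is done.

```bash
mkdir -p pics; ls
python3 - <<'E'
from bench import env, kinematics, monitor, eyes, job
import cv2,numpy as np
for n in("top","side"):
    f=eyes.grab_frame(n); cv2.imwrite(f"pics/{n}0.png",f["frame"][:,:,::-1]); np.savez(f"{n}0.npz",**f)
    print(n,f["mtx"].round(1).tolist(),f["view"].round(4).tolist())
s=monitor.sense(); print({k:np.round(v,3).tolist() for k,v in s.items()}, env.hold_point_z)
E
```

```text
pics
top [[413.7, 0.0, 321.2], [0.0, 413.7, 197.2], [0.0, 0.0, 1.0]] [[-0.0203, -0.9997, -0.0155, 0.0667], [-0.9987, 0.021, -0.0463, 0.6065], [0.0467, 0.0146, -0.9988, 1.1219], [0.0, 0.0, 0.0, 1.0]]
side [[361.3, 0.0, 318.9], [0.0, 361.3, 200.7], [0.0, 0.0, 1.0]] [[-0.8708, -0.4916, 0.0118, 0.5644], [-0.2628, 0.4451, -0.8561, 0.2115], [0.4156, -0.7485, -0.5167, 0.6785], [0.0, 0.0, 0.0, 1.0]]
{'clock': 0.1, 'joints': [1.025, 0.313, 1.498, 0.0, 1.331, -0.223], 'qvel': [-0.001, 0.0, -0.002, -0.001, 0.002, -0.0], 'joint_efforts': [0.004, -41.29, -26.014, -0.0, 0.003, 0.0], 'position': [0.166, 0.498, 0.231], 'ee_rot': [0.161, 0.987, -0.001, -0.0], 'contact_force': [0.638, -0.199, -1.477], 'ft_torque': [-0.001, 0.016, -0.011], 'gripper_force': 0.0, 'finger_gap': 0.999} 0.0187
```

View pics/top0.png

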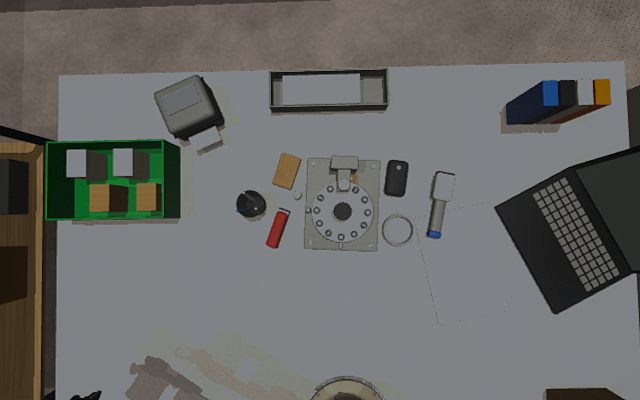

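View pics/side0.png

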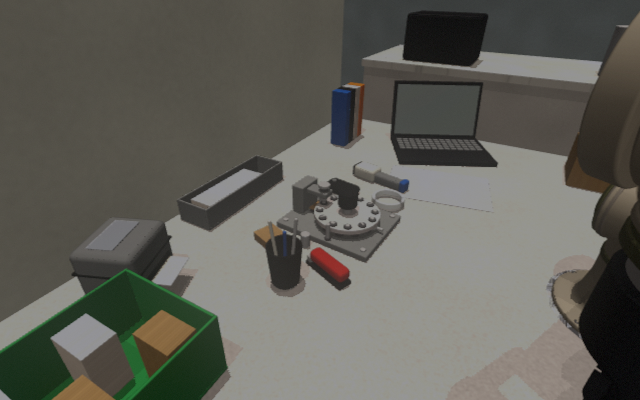

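The top view shows the punch, with the knob near (343,212), the ram near (344,184) and the stop post near (308,210). I'll zoom in on the wheel and cast rays.

```bash
cat > h.py <<'E'
from bench import env, kinematics, monitor, eyes, job
import cv2,numpy as np
def ray(f,uv,z):
    V=f["view"];R=V[:3,:3];c=-R.T@V[:3,3]
    d=R.T@np.linalg.solve(f["mtx"],[uv[0],uv[1],1.]);return c+d*(z-c[2])/d[2]
def proj(f,p):
    q=f["mtx"]@(f["view"]@np.r_[p,1])[:3];return q[:2]/q[2]
E
python3 - <<'E'
from h import *
f=dict(np.load("top0.npz"));im=f["frame"]
g=im[145:260,290:395]
cv2.imwrite("pics/zoom.png",cv2.convertScaleAbs(cv2.resize(g,None,fx=5,fy=5,interpolation=cv2.INTER_CUBIC)[:,:,::-1],alpha=1.4))
m=(im.max(2)<60).astype(np.uint8); m[:190]=0;m[235:]=0;m[:,:320]=0;m[:,:][:,366:]=0
n,l,st,c=cv2.connectedComponentsWithStats(m)
for i in range(1,n):
    if st[i,4]>15: print(st[i],c[i],ray(f,c[i],.1))
# base plate corners (rough ray), knob size expected
for uv in[(307,158),(380,160),(377,251),(304,249)]: print(uv,ray(f,uv,.016).round(4))
E
```

```text
[334 202  18  18 242] [342.16942149 210.82231405] [5.68056564e-01 4.74450206e-04 1.00000000e-01]
(307, 158) [0.7167 0.0911 0.016 ]
(380, 160) [ 0.7066 -0.1096  0.016 ]
(377, 251) [ 0.4579 -0.0947  0.016 ]
(304, 249) [0.4671 0.104  0.016 ]
```

View pics/zoom.png

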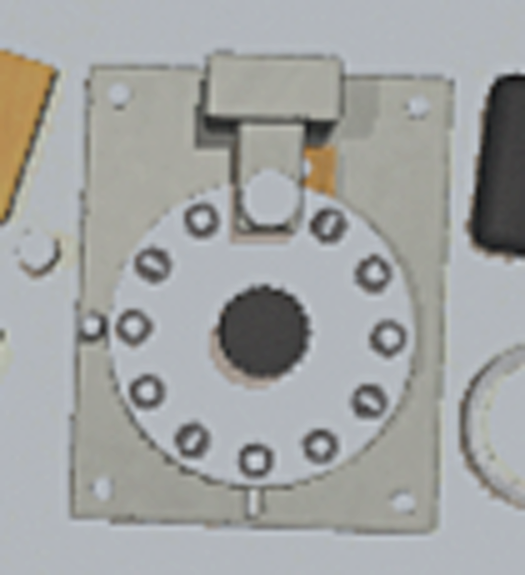

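The zoom shows the stop post at crop (92,326). The lug is not in the open, so it is probably beside the arm, at about crop (303,168). I'll check this against the projected candidates and a zoomed side view.

Run:
```python
from h import *
f=dict(np.load("top0.npz"));s=dict(np.load("side0.npz"))
k=ray(f,(342.2,210.8),.1);r=ray(f,(343.5,184.3),.1);p=ray(f,(308.3,210.1),.058)
print(k,r,p,np.degrees(np.arctan2(*(r-k)[[1,0]])),np.linalg.norm(r-k),np.degrees(np.arctan2(*(p-k)[[1,0]]))-90,np.linalg.norm((p-k)[:2]))
yaw=np.radians(-3.2);C=np.array([k[0],k[1]])
def W(x,y,z): return np.array([C[0]+x*np.cos(yaw)-y*np.sin(yaw),C[1]+x*np.sin(yaw)+y*np.cos(yaw),z])
for a in(78.2,48.2,18.2,-11.8):
    q=W(.09*np.cos(np.radians(a)),.09*np.sin(np.radians(a)),.052)
    print(a,((proj(f,q)-[290,145])*5).round(),((proj(s,q)-[270,160])*6).round())
print("knob,post,ram side",proj(s,W(0,0,.1)),proj(s,W(0,.09,.058)),proj(s,W(.068,0,.1)))
for yy in (0,np.pi/2): pass
g=s["frame"][160:260,270:400]
cv2.imwrite("pics/sz.png",cv2.convertScaleAbs(cv2.resize(g,None,fx=6,fy=6,interpolation=cv2.INTER_CUBIC)[:,:,::-1],alpha=1.7))
# candidate grasps
from scipy.spatial.transform import Rotation as R
for off in(0,180):
  for d in (105,200,75):
    a=np.degrees(yaw)+d+off
    y=np.array([np.cos(np.radians(a)),np.sin(np.radians(a)),0]);z=np.array([0,0,-1.]);x=np.cross(y,z)
    print(d,off,np.round(kinematics.ik([k[0],k[1],.06],R.from_matrix(np.c_[x,y,z]).as_quat()),3))
```

```text
[5.68111492e-01 3.95732308e-04 1.00000000e-01] [ 0.63536    -0.00443229  0.1       ] [0.57233109 0.0882693  0.058     ] -4.106430177975672 0.06742159416003735 -2.7491698560910436 0.08797481828974803
78.2 [ 93. 290.] [312. 376.]
48.2 [135. 213.] [252. 318.]
18.2 [210. 168.] [253. 257.]
-11.8 [298. 166.] [307. 209.]
knob,post,ram side [348.51058352 190.97747351] [328.45334855 223.37443778] [324.33625598 183.41833497]
105 0 [-0.205  0.592  1.558 -0.     0.991 -1.982]
200 0 [-0.205  0.592  1.558 -0.     0.991  2.643]
75 0 [-0.205  0.592  1.558 -0.     0.991 -1.459]
105 180 [-0.205  0.592  1.558 -0.     0.991  1.159]
200 180 [-0.205  0.592  1.558 -0.     0.991 -0.499]
75 180 [-0.205  0.592  1.558 -0.     0.991  1.683]
```

View pics/sz.png

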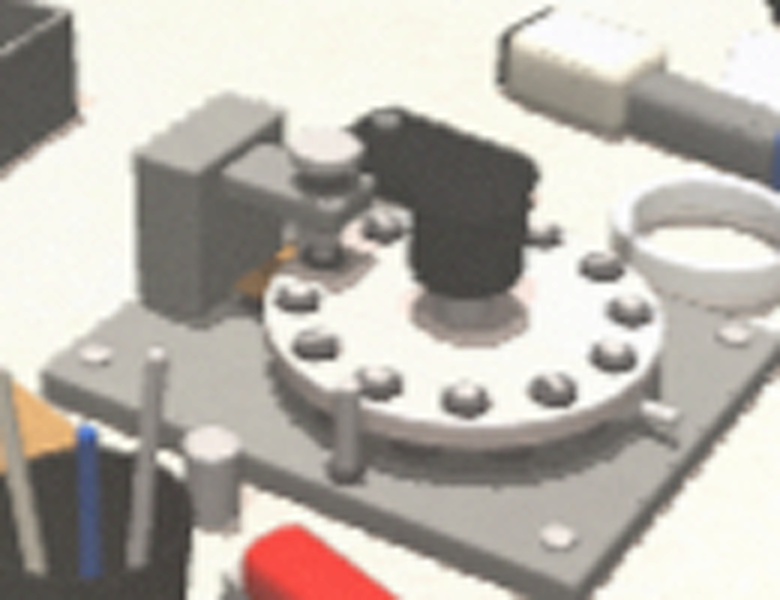

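Of the three candidates, only the −12° one (three clicks from the first) matches what I see beside the arm. So contact should come after about 95° anticlockwise. Next I approach the knob, with the jaws at 105° in the punch frame, and grip it.

```bash
cat >> h.py <<'E'
from scipy.spatial.transform import Rotation as R
yaw=np.radians(-3.2); C=np.array([.568,.0002])
def W(x,y,z): return np.array([C[0]+x*np.cos(yaw)-y*np.sin(yaw),C[1]+x*np.sin(yaw)+y*np.cos(yaw),z])
def Q(d):
    a=yaw+np.radians(d);y=np.array([np.cos(a),np.sin(a),0]);z=np.array([0,0,-1.]);return R.from_matrix(np.c_[np.cross(y,z),y,z]).as_quat()
def st(t=""):
    s=monitor.sense();print(t,round(s["clock"],2),"j6",round(s["joints"][5],4),"p",s["position"].round(4) if hasattr(s["position"],"round") else np.round(s["position"],4),"F",np.round(s["contact_force"],2),"M",np.round(s["ft_torque"],3),"gap",round(float(s["finger_gap"]),3),"gf",round(float(s["gripper_force"]),1));return s
E
python3 - <<'E'
from h import *
env.reach(W(0,0,.2),Q(285)); st("above")
print(env.movel(W(0,0,.06),velocity=.1,guard=8)); st("down")
env.close_gripper(20); st("closed")
E
```

```text
above 2.38 j6 1.1587 p [0.568  0.001  0.2001] F [ 0.38  1.   -0.44] M [0.091 0.024 0.017] gap 0.996 gf 0.0
False
down 3.93 j6 1.159 p [5.683e-01 1.000e-04 6.050e-02] F [ 0.89  0.16 -0.23] M [-0.033  0.016  0.034] gap 1.004 gf 0.0
closed 4.38 j6 1.1589 p [0.568  0.0009 0.0604] F [-1.26  4.72  5.65] M [0.909 0.296 0.06 ] gap 0.535 gf 21.1
```

Run:
```python
from h import *
env.close_gripper(35); s=st("35")
p=np.array(s["position"]);
q=kinematics.ik(p+[-.0002,.0005,0],s["ee_rot"]) ; print(np.round(q,4))
env.set_joints(q); st("recentred")
q=np.array(q)
for i in range(3):
    q[5]-=np.radians(3); env.set_joints(q); st(i)
```

```text
35 4.6 j6 1.1589 p [0.5679 0.001  0.0605] F [-3.07  4.71  5.9 ] M [0.883 0.365 0.061] gap 0.528 gf 35.0
[-2.0420e-01  5.9030e-01  1.5594e+00  1.3000e-03  9.9210e-01  1.1597e+00]
recentred 4.85 j6 1.1596 p [0.5679 0.001  0.0605] F [ 0.53 -3.01 -0.01] M [-0.251 -0.083  0.033] gap 0.526 gf 37.6
0 5.1 j6 1.1087 p [0.5679 0.0011 0.0605] F [ 0.51 -4.47  0.62] M [-0.47  -0.117 -0.095] gap 0.53 gf 37.6
1 5.35 j6 1.0562 p [0.568  0.001  0.0605] F [ 1.21 -5.33 -0.51] M [-0.549 -0.115 -0.041] gap 0.535 gf 37.6
2 5.6 j6 1.0037 p [0.568  0.001  0.0606] F [ 0.5  -5.19  0.24] M [-0.609 -0.149 -0.038] gap 0.532 gf 37.6
```

Run:
```python
from h import *
q=np.array(monitor.sense()["joints"]); q0=1.1597
while q0-q[5]<np.radians(84):
    q[5]-=np.radians(3); env.set_joints(q); s=monitor.sense(); m=s["ft_torque"][2]
    print(round(np.degrees(q0-s["joints"][5]),1),round(float(m),3),end=" | ")
    if m<-.28: print("HIGH");break
st()
```

```text
11.8 0.052 | 14.8 0.01 | 17.8 0.043 | 20.8 0.019 | 23.8 0.047 | 26.8 0.137 | 29.8 0.114 | 32.8 -0.054 | 35.8 -0.086 | 38.8 -0.027 | 41.8 0.01 | 44.8 0.037 | 47.8 0.026 | 50.8 0.09 | 53.8 0.058 | 56.8 0.142 | 59.8 0.13 | 62.8 -0.098 | 65.8 -0.075 | 68.8 -0.027 | 71.8 0.031 | 74.8 0.005 | 77.8 0.057 | 80.8 0.061 | 83.8 0.061 | 86.8 0.157 |  12.1 j6 -0.3556 p [5.686e-01 5.000e-04 6.060e-02] F [ 6.82 -5.89 -3.13] M [-0.857 -0.326  0.157] gap 0.53 gf 37.4
```

Run:
```python
from h import *
q=np.array(monitor.sense()["joints"]); q0=1.1597
while q0-q[5]<np.radians(102):
    q[5]-=np.radians(1); env.set_joints(q); s=monitor.sense(); m=s["ft_torque"][2]
    print(round(np.degrees(q0-s["joints"][5]),1),round(float(m),3),end=" | ")
    if m<-.3:
        env.hold(.15); m=np.mean([monitor.sense()["ft_torque"][2]]); print("again",round(float(m),3))
        if m<-.3: break
st()
f=eyes.grab_frame("top"); cv2.imwrite("pics/stop.png",cv2.convertScaleAbs(cv2.resize(f["frame"][145:260,290:395],None,fx=5,fy=5,interpolation=cv2.INTER_CUBIC)[:,:,::-1],alpha=1.4))
```

```text
87.7 0.131 | 88.8 0.184 | 89.8 0.139 | 90.7 -0.113 | 91.7 -0.119 | 92.7 -0.097 | 93.7 -0.133 | 94.7 -0.073 | 95.7 -0.186 | 96.7 -0.269 | 97.7 -0.391 | again -0.394
 15.0 j6 -0.5455 p [5.687e-01 5.000e-04 6.060e-02] F [ 3.86 -2.97 -2.13] M [-0.697  0.053 -0.394] gap 0.53 gf 37.6
```

View pics/stop.png

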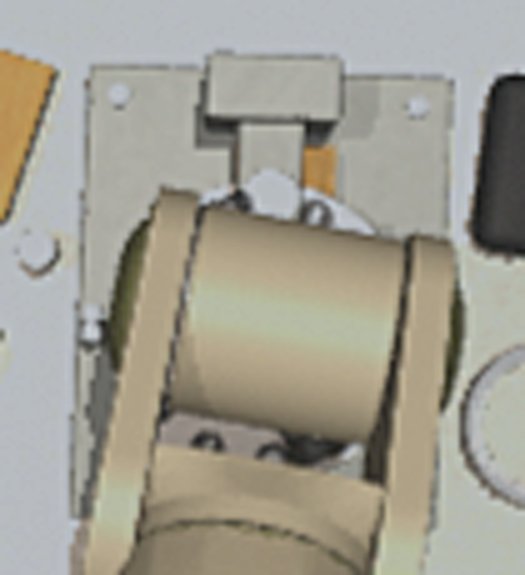

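Contact showed as torque rising from about 95°, and I stopped at 0.39 N m. The picture agrees: the lug is now beside the post at crop (95,318), and the spot beside the arm is empty. Next I turn clockwise to the fourth click, which is at −29.8° on this scale.

Run:
```python
from h import *
q=np.array(monitor.sense()["joints"]); q0=1.1597; a=np.degrees(q0-q[5])
for t in list(np.arange(a-3,-27,-3))+[-28.5,-29.8]:
    q[5]=q0-np.radians(t); env.set_joints(q); s=monitor.sense()
    print(round(np.degrees(q0-s["joints"][5]),1),round(float(s["ft_torque"][2]),3),end=" | ")
env.hold(.2);st("end")
```

```text
94.7 -0.134 | 91.8 -0.137 | 88.8 0.102 | 85.8 0.044 | 82.8 0.074 | 79.8 0.001 | 76.8 0.069 | 73.8 -0.072 | 70.8 -0.082 | 67.8 -0.077 | 64.8 -0.154 | 61.8 -0.168 | 58.8 0.103 | 55.8 0.129 | 52.8 0.061 | 49.8 -0.008 | 46.8 -0.005 | 43.8 -0.052 | 40.8 -0.036 | 37.8 -0.033 | 34.8 -0.119 | 31.8 -0.133 | 28.8 0.127 | 25.8 0.069 | 22.8 0.014 | 19.8 -0.002 | 16.8 0.035 | 13.8 -0.014 | 10.8 -0.064 | 7.8 -0.093 | 4.8 -0.163 | 1.8 -0.185 | -1.2 0.055 | -4.2 0.102 | -7.2 0.067 | -10.2 0.012 | -13.2 0.012 | -16.2 -0.048 | -19.2 -0.057 | -22.2 -0.071 | -25.2 -0.128 | -28.4 -0.141 | -29.7 -0.25 | end 26.0 j6 1.6775 p [0.568  0.0013 0.0605] F [-5.91  0.14  3.05] M [-0.009  0.912 -0.181] gap 0.529 gf 38.0
```

Run:
```python
from h import *
env.release(); s=st("rel")
p=np.array(s["position"]); env.movel([p[0],p[1],.2],velocity=.12); st("up")
q=np.array(monitor.sense()["joints"]); q[0]+=.6; env.set_joints(q)
f=eyes.grab_frame("top"); cv2.imwrite("pics/four.png",cv2.convertScaleAbs(cv2.resize(f["frame"][145:260,290:395],None,fx=5,fy=5,interpolation=cv2.INTER_CUBIC)[:,:,::-1],alpha=1.4))
print((proj(f,W(.067,-.06,.052))-[290,145])*5); st()
```

```text
rel 26.48 j6 1.6795 p [0.5688 0.0006 0.0606] F [ 0.52  0.36 -0.93] M [0.06  0.048 0.016] gap 1.001 gf 0.0
up 27.79 j6 1.68 p [0.5685 0.0007 0.1992] F [-0.36  0.74 -0.06] M [ 0.016  0.009 -0.012] gap 0.996 gf 0.0
[375.37530645 208.28100379]
 29.11 j6 1.68 p [0.4696 0.3206 0.1991] F [ 0.62 -0.04  0.44] M [-0.019 -0.02  -0.008] gap 0.998 gf 0.0
```

View pics/four.png

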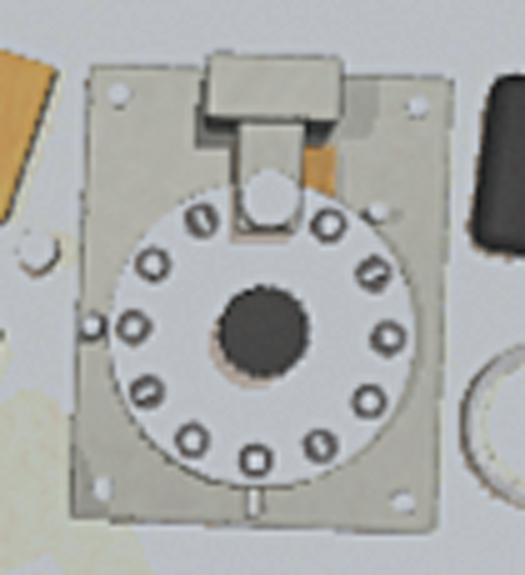

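The lug stands at crop (378,211), against (375,208) predicted for the fourth click. Now the ram, pressed with the fingers shut, slowly and under guard.

Run:
```python
from h import *
env.close_gripper(20)
r=W(.068,0,0)[:2]
env.reach([*r,.15],Q(270)); st("above ram")
env.movel([*r,.106],velocity=.06); st("near")
hit=env.movel([*r,.087],velocity=.008,guard=19); s=st(f"hit {hit}")
env.hold(.3); st("held")
```

```text
above ram 31.26 j6 1.4372 p [ 0.6358 -0.0023  0.1503] F [0.28 0.13 1.32] M [-0.002 -0.014 -0.008] gap 0.0 gf 0.0
near 32.14 j6 1.4371 p [ 0.6361 -0.0037  0.1064] F [-0.5   0.11 -0.67] M [-0.027  0.011  0.033] gap -0.003 gf 0.0
hit True 33.88 j6 1.4371 p [ 0.636  -0.0036  0.0926] F [-4.700e+00 -1.000e-02  1.034e+01] M [0.044 0.717 0.012] gap 0.003 gf 5.2
held 34.17 j6 1.4371 p [ 0.636  -0.0036  0.0929] F [-4.16 -0.06 10.26] M [ 0.068  0.672 -0.04 ] gap -0.001 gf 5.1
```

It's not clear the ram is fully down: 10 N at z = 0.0929. I'll step lower in small increments until the force climbs steeply at the hard stop.

Run:
```python
from h import *
r=W(.068,0,0)[:2]; z=.0925
while z>.088:
    env.movel([*r,z],velocity=.005); env.hold(.1); s=st(round(z,4))
    if s["contact_force"][2]>20: break
    z-=.0005
```

```text
0.0925 34.62 j6 1.4371 p [ 0.636  -0.0036  0.0936] F [-4.52  0.47  9.58] M [0.014 0.725 0.012] gap 0.003 gf 4.8
0.092 34.97 j6 1.437 p [ 0.636  -0.0036  0.0932] F [-5.16  0.11  9.59] M [0.035 0.802 0.049] gap 0.002 gf 5.0
0.0915 35.32 j6 1.437 p [ 0.636  -0.0036  0.0927] F [-5.49  0.47 10.75] M [0.085 0.806 0.004] gap 0.004 gf 5.1
0.091 35.67 j6 1.437 p [ 0.636  -0.0036  0.0923] F [-5.27 -0.19 10.01] M [0.103 0.795 0.03 ] gap -0.002 gf 5.3
0.0905 36.02 j6 1.4371 p [ 0.636  -0.0036  0.0921] F [-5.86  0.86 11.78] M [0.097 0.992 0.008] gap -0.001 gf 6.2
0.09 36.37 j6 1.437 p [ 0.636  -0.0036  0.092 ] F [-7.66  0.25 15.99] M [ 0.121  1.224 -0.02 ] gap 0.003 gf 7.8
0.0895 36.72 j6 1.4371 p [ 0.6361 -0.0036  0.092 ] F [-8.01  0.11 17.73] M [ 0.13   1.493 -0.044] gap 0.003 gf 9.3
0.089 37.07 j6 1.437 p [ 0.6361 -0.0036  0.0919] F [-10.77   0.36  21.44] M [0.126 1.816 0.049] gap 0.002 gf 10.9
```

The hard stop is reached: z stays at 0.0920 while the force climbs to 21 N. Now I lift off slowly, back away and check.

Run:
```python
from h import *
r=W(.068,0,0)[:2]
env.movel([*r,.106],velocity=.02); st("off")
env.movel([*r,.2],velocity=.12)
q=np.array(monitor.sense()["joints"]); q[0]+=.7; env.set_joints(q); st("clear")
f=eyes.grab_frame("top"); cv2.imwrite("pics/fin.png",cv2.convertScaleAbs(cv2.resize(f["frame"][130:270,220:470],None,fx=3.2,fy=3.2,interpolation=cv2.INTER_CUBIC)[:,:,::-1],alpha=1.4))
```

```text
off 38.07 j6 1.437 p [ 0.6358 -0.0036  0.1057] F [0.81 0.04 0.66] M [ 0.036  0.026 -0.043] gap -0.001 gf 0.0
clear 40.6 j6 1.437 p [0.4891 0.4058 0.199 ] F [ 0.36 -0.05  0.02] M [-0.02   0.065 -0.012] gap 0.001 gf 0.0
```

View pics/fin.png

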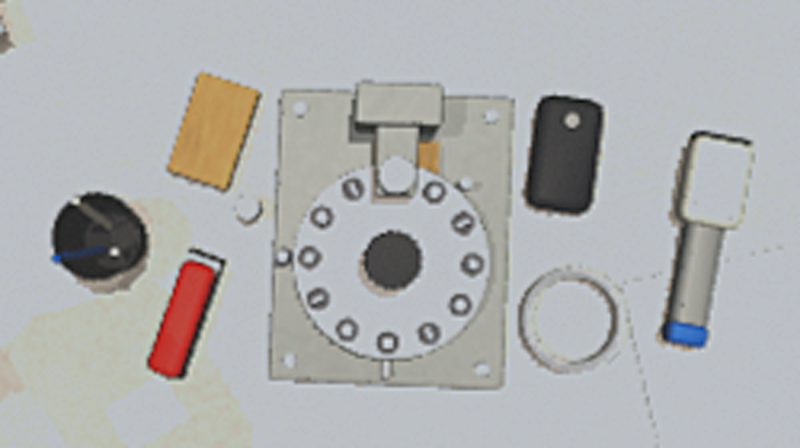

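The lug is still at the fourth click (picture position (466,184)), the ram is up, and the other things on the desk stand where they were.

```bash
python3 -c "
from bench import job
print(job.hand_in())"
```

```text
the job is handed in; nothing more can be done
None
```

The job is done and handed in at about 41 s: I turned the wheel back to its stop (0.39 N m peak reading), then forward four clicks, pressed the ram fully down (21 N) and let it spring back; the last picture shows the lug on the fourth click and nothing else on the desk moved.

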